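# Reset the tripped cutout of the chocolate wheel machine

## Task

One of the three switch levers on the steel console has tripped and stands upright, halfway, while its two neighbours are on. Reset it: first push it towards the robot all the way to its off stop, which has to be felt for, and keep it pressed there with a firm push of about 15 N for a full second; then throw it the other way, fully on, level with its neighbours, and let go. Do not force the lever at any time (never 22 N or more), leave the two neighbours switched on and do not disturb the console or the things around it.

Things in the scene. Friction and masses are not known exactly. Their poses are not given: they have to be found in the camera images.
- unit: The tripped switch unit: grey block 110 x 60 x 65 mm (x, y, z) fixed on the console, underside 30 mm above the table. Origin: centre of its underside. x points across the console from the off side (robot's) to the on side (far), z up. It stands in any one of the three places of the row, which runs along y at 85 mm pitch. The lever's pivot, along y, lies on the z axis 50 mm above the origin.
- lever_top (a point): Centre of the top end of the tripped lever, 115 mm from its pivot: a black paddle 12 mm thick (x), 30 mm wide (y), from 60 to 115 mm from the pivot, on a thin steel neck. It can jam by friction if its leaning top is pushed level: follow its arc. Until pressed to its off stop, a hidden bar blocks it firmly on the on side, somewhere from 0.11 to 0.46 rad; the press clears the bar for good.
- lever (a joint): Angle of the tripped lever, rad: 0 upright, negative leaning to the unit's -x (off), positive to +x (on). Starts within 0.06 of 0. Stays where it is left; moving it freely takes 2 to 7 N on the paddle. On stop: 0.60. The off stop is hidden, differs from start to start and lies anywhere between -0.30 and -0.60; it is firm, giving about 3 mm at 15 N.
- lever_b (a joint): Angle of a neighbour's lever, same kind and sign, on (0.54 to 0.58); leave it on.
- lever_c (a joint): Angle of the other neighbour's lever, same kind and sign, on (0.54 to 0.58); leave it on.
- console: The fixed steel console, 260 x 300 x 30 mm (x, y, z), carrying the three units in a row across its middle; origin at the centre of its underside.
- scraper: Loose bystander: steel dough scraper with wooden grip, 55 x 100 x 14 mm, lying on the console's ledge on the robot's side.
- mould_small: Loose bystander: small white chocolate mould, 60 x 108 x 22 mm, lying on the console's far ledge.
- mould_large: Loose bystander: large white chocolate mould, 156 x 192 x 22 mm, on the table.
- bowl: Loose bystander: steel bowl, 150 mm wide, 70 mm high, on the table.
- jar: Loose bystander: amber glass jar, 64 mm wide, 95 mm high, on the table.
- spatula: Loose bystander: spatula lying on the table.
- brush: Loose bystander: brush lying on the table.

How it is judged:
On the way, in this order (a step that is already met when the one before it is completed fails the run):
1. the lever is pressed against its off stop with more than 10 N for 0.4 s (value of joint lever below -0.26 rad and contact force between any of the fingers, the arm and lever above 10 N), for 0.4 s.
2. the lever is thrown fully on (value of joint lever above 0.52 rad), for 0.1 s.
At the end, for the whole second after the job is handed in: The reset lever stands on (above 0.52 rad), at rest and let go, and both neighbour levers are still on (above 0.48 rad) (value of joint lever above 0.52 rad and velocity of joint lever below 0.05 rad/s and value of joint each of lever_b, lever_c above 0.48 rad); the robot touches nothing.
It fails at once if the lever is forced: 22 N or more on it (contact force between any of the fingers, the arm and lever above 22 N).
It fails at once if a neighbour lever is moved from on (value of joint any of lever_b, lever_c below 0.46 rad).
It fails at once if a bystander is moved by more than 30 mm (distance of any of scraper, mould_small, mould_large, bowl, jar, spatula, brush from where it was at the start of the episode above 0.03 m).
It fails at once if the console is struck: 40 N or more (contact force between the arm and console above 40 N).
It also fails if it takes over 61 s, if anything falls off the work surface, if the arm or the gripper's body presses on something with over 40 N, if the wrist force passes 120 N, or if a joint passes its speed limit or range.

## Robot

A 6-joint arm with a two-finger parallel gripper is mounted at the origin on the work surface. World frame = base frame: x ahead of the robot, y to its left, z up, the work surface at z = 0. Lengths are in m, angles in rad, forces in N, time in s.
With the tool pointing down it reaches from about 0.3 to 0.875 m from the base axis. Payload 6.4 kg.
Tool frame: the origin (TCP) lies on the centre line of the jaws, within the pads' length; the fingertips stand 19 mm ahead of it and the grasp point (between the pads) is the TCP; z points along the fingers, x is the direction in which the jaws open and shut, and the axes are right-handed (so a half turn about z gives the same grasp; the last joint's range is limited). The gripper opens to 88 mm and grips with 3 to 60 N. Pads are 18 mm wide; open, the fingers measure 123 mm over their backs; the gripper's body (75 mm by 187 mm) begins 45 mm behind the grasp point.
Start: joints at [-1.323, 0.181, 1.607, -0, 1.354, -0.206], TCP at [0.252, -0.517, 0.258] pointing down, gripper open.
Joint ranges: [-2.99, 2.99], [-0.89, 2.07], [0.3, 2.58], [-1.14, 4.28], [0, 2.63], [-3.12, 3.12]. Speed limits (rad/s): [2.57, 2.57, 3.01, 3.14, 3.14, 3.14].

## Interface

Orientations are given as a unit quaternion [x, y, z, w].
In Python, from bench import * gives the robot as it stands.
- The arm moves only by the shell command python3 -m handwheel 'ROWS'. ROWS is JSON, a list of rows, each a list of 5 numbers: the gripper command: -1 is fully open, 1 is shut, values between are in proportion, then the shift along the world's x, y, z in units of 0.5 m (1.0 is 0.5 m), then the turn about the world's z in units of 30 degrees (1.0 is 30 degrees). A call has 1 to 5 rows; each row shifts and turns the pose as measured when the row begins; what a row does not reach is not made up. A row lasts 1/8 s, in which the tool goes at most 62.5 mm and 10.7 degrees, less where a joint would pass 70% of its speed; a pose out of reach is approached as far as the arm can. A call with a number of a shift or a turn outside -1 to 1 is refused whole. A call with a gripper value outside its range is refused whole. The fingers move at their own pace and stop on an object; the grip force is fixed at half the most. Time passes only in rows, so rows that do not move let the fingers close. It gives the time, the measured TCP pose, the force and the opening at its end, in the units of the state.
- get_state(): the state, without advancing time (a new reading comes with each control period).
- capture(name): name is "scene" or "top" or "wrist"; returns a dict with "image" (480x640x3 uint8, red, green, blue), "K" (3x3 intrinsics, pixels), "k1" (the pictures are not rectified: a ray, as slopes to the right and down, at radius r is drawn at 1 + k1 r^2 times it, then the intrinsics apply), "cam_to_world" (4x4, takes a point from camera to world coordinates); the wrist camera has in their place "tool_from_camera" (4x4, takes a point from camera to tool coordinates, whose origin is the TCP and whose axes are the tool frame's). Camera axes: x right, y down, z forward; pixel columns grow to the right and rows downward; lengths in m; the calibration is good to about 2 mm. A picture is of the moment at which its call begins: read the wrist's pose just before it. There is no depth.
- job_done(): hands the job in, once; it reports no verdict.
Trained networks look in the newest picture that a camera, given by its name, has taken for a name from the list of things; names that differ only in an ending like _2 or _b are one class to them, and where a whole thing is asked for, a point or a joint stands for the part that bears it (a point fixed in the world has none). Each returns a list of dicts, best first, with "p" (0 to 1); they miss things now and then, are a little off and sometimes report something else, mostly with a low value. They report only what shows in the picture. A call takes as long as a camera call.
- boxes_of(camera, thing): "at" ([x, y, z] in m, in the coordinates of the camera as it stood for that picture, good to about 4 mm: the middle of the surface that is visible of it).
The state is a dict: "time": time; "joint_positions": joint angles; "dq": joint speeds; "tau": joint torques, N m; "position": TCP position; "orientation": TCP orientation; "ft_force": force on the tool from outside, world axes, zero at the start; "wrist_torque": the same for the moment, N m; "opening": finger opening in m.
Only numpy, scipy, OpenCV 4.12 (cv2) and the standard library are available. Lean on these libraries where they do the work, as an engineer would, in place of code of your own. Each camera call takes 0.05 s, during which the arm holds its last target. There are 200 camera calls.

## Working session

There is one attempt and no reset: what is moved stays moved. The work goes in short steps, Python scripts to look and compute and a shell command to move; the robot and the scene stay as the last step left them, time stands still between calls to the robot, and variables do not carry over. Pictures are saved under pics/ and viewed, about 8 in all and at most 12, crops included, and the job is handed in when it is done.

```bash
mkdir -p pics
cat > h.py <<'E'
from bench import *
import numpy as np, cv2
def toworld(c,p):
    return (np.array(c["cam_to_world"])@np.r_[p,1])[:3]
E
python3 - <<'E'
from h import *
s=get_state();print(s['time'],s['position'],s['orientation'],s['ft_force'],s['opening'])
for n in("scene","top"):
    c=capture(n);cv2.imwrite(f"pics/{n}0.png",c["image"][:,:,::-1])
    for t in("unit","lever_top","lever","console","scraper","mould_small"):
        for d in boxes_of(n,t)[:4]: print(n,t,round(d["p"],2),toworld(c,d["at"]).round(3))
E
```

```text
0.0 [ 0.25196033 -0.51630774  0.25682214] [ 8.48055003e-01 -5.29907499e-01 -6.27789509e-04 -6.00366169e-04] [ 0.12208817 -0.52112886 -0.54976674] 0.08759132455633027
scene unit 0.98 [ 0.584 -0.043  0.095]
scene unit 0.44 [ 0.696 -0.067  0.04 ]
scene lever 0.85 [ 0.577 -0.044  0.161]
scene lever 0.84 [ 0.655 -0.111  0.16 ]
scene lever 0.73 [0.605 0.053 0.157]
scene console 0.8 [ 0.636 -0.117  0.032]
scene scraper 0.92 [ 0.493 -0.094  0.038]
scene mould_small 0.77 [ 0.695 -0.07   0.042]
top unit 0.75 [ 0.578 -0.03   0.098]
top unit 0.16 [ 0.598 -0.438  0.012]
top lever_top 0.45 [ 0.577 -0.033  0.197]
top lever_top 0.25 [ 0.65  -0.101  0.157]
top lever 0.63 [0.602 0.061 0.158]
top lever 0.55 [ 0.65  -0.101  0.156]
top console 0.69 [0.56  0.002 0.034]
top console 0.53 [ 0.694 -0.053  0.045]
top scraper 0.87 [ 0.5   -0.09   0.041]
top mould_small 0.77 [ 0.696 -0.052  0.048]
top mould_small 0.39 [ 0.575 -0.031  0.195]
```

```bash
python3 -c "
import cv2;a=cv2.imread('pics/scene0.png');b=cv2.imread('pics/top0.png');print(a.shape,b.shape)"
```

```text
(480, 640, 3) (480, 640, 3)
```

View pics/scene0.png

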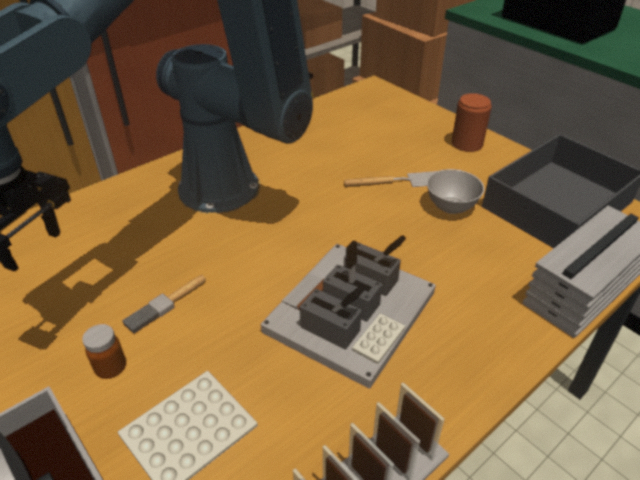

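View pics/top0.png

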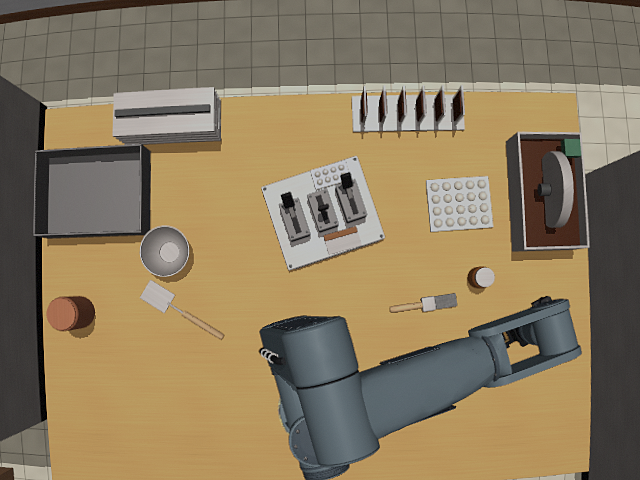

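The tripped lever is the middle one, with its paddle upright near (323,207) in the top view. Its neighbours lean on at (288,200) and (346,180). The row is rotated about +16.5°. I'll straddle the paddle with the jaws part open along the lever's x. Before that I'm refining the yaw while making the approach.

```bash
python3 -m handwheel '[[-0.36,0.066,0.097,0.02,0.335],[-0.36,0.066,0.097,0.02,0.335],[-0.36,0.066,0.097,0.02,0.335],[-0.36,0.066,0.097,0.02,0.335],[-0.36,0.066,0.097,0.02,0.335]]'; python3 -m handwheel '[[-0.36,0.066,0.097,0,0.335],[-0.36,0.066,0.097,0,0.335],[-0.36,0.066,0.097,0,0.335],[-0.36,0.04,0.06,0,0],[-0.36,0,0,0,0]]'
cat >> h.py <<'E'
def ground(c,uv,z):
    T=np.array(c["cam_to_world"]);K=np.array(c["K"]);x=(uv[0]-K[0,2])/K[0,0];y=(uv[1]-K[1,2])/K[1,1]
    xd=np.array([x,y]);s=xd.copy()
    for _ in range(20): s=xd/(1+c["k1"]*(s@s))
    d=T[:3,:3]@np.r_[s,1];o=T[:3,3];return o+d*(z-o[2])/d[2]
E
python3 - <<'E'
from h import *
from scipy.spatial.transform import Rotation as R
s=get_state();m=R.from_quat(s['orientation']).as_matrix()
print(s['time'],s['position'],m.round(3),s['ft_force'],s['opening'])
c=capture("top")
P=[ground(c,p,.03) for p in [(264,187),(356,157),(384,240),(290,270)]];print(np.round(P,3),np.mean(P,0))
for a,b in((1,0),(2,3)): v=P[b]-P[a];print(np.degrees(np.arctan2(-v[0],v[1])),np.linalg.norm(v))
for a,b in((3,0),(2,1)): v=P[b]-P[a];print(np.degrees(np.arctan2(v[1],v[0])),np.linalg.norm(v))
c=capture("wrist");cv2.imwrite("pics/w1.png",c["image"][:,:,::-1])
T=np.array(c["tool_from_camera"])
for t in("lever_top","lever","unit"):
    for d in boxes_of("wrist",t)[:4]: print(t,round(d["p"],2),(m@(T@np.r_[d["at"],1])[:3]+s['position']).round(3))
E
```

```text
time: 1.32
position: [0.4182, -0.2702, 0.3084]
orientation: [0.994, -0.11, 0.0, 0.0]
ft_force: [1.8, -1.1, 0.0]
opening: 0.06
time: 1.95
position: [0.5421, -0.0851, 0.3109]
orientation: [0.986, 0.165, 0.003, 0.001]
ft_force: [-0.6, -0.5, 0.4]
opening: 0.0602
1.95 [ 0.54214837 -0.08513555  0.31090152] [[ 0.946  0.325  0.006]
 [ 0.325 -0.946 -0.002]
 [ 0.005  0.004 -1.   ]] [-0.55545379 -0.51399679  0.44423201] 0.06023713248608799
[[ 0.662  0.139  0.03 ]
 [ 0.744 -0.135  0.03 ]
 [ 0.495 -0.208  0.03 ]
 [ 0.415  0.068  0.03 ]] [ 0.57898041 -0.03390295  0.03      ]
16.60568720744934 0.2860119713512444
16.094429998317498 0.2882303066485646
16.01841247945393 0.25659293394009275
16.51213536173004 0.25915168063283517
lever_top 0.6 [ 0.572 -0.032  0.192]
lever 0.89 [ 0.57  -0.032  0.193]
lever 0.89 [0.597 0.06  0.16 ]
lever 0.8 [ 0.647 -0.093  0.16 ]
unit 0.87 [ 0.572 -0.026  0.1  ]
```

View pics/w1.png

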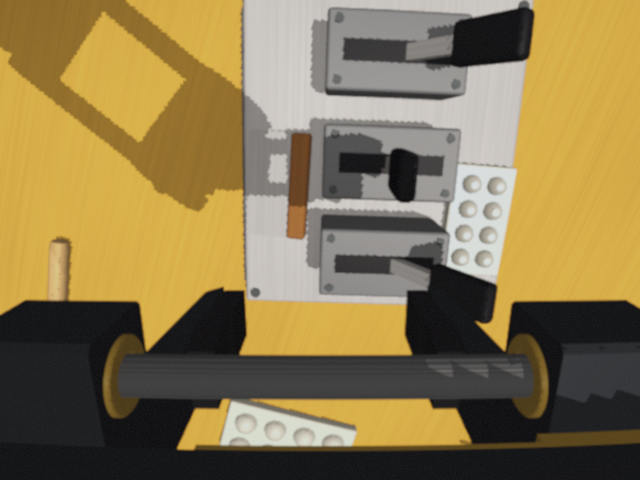

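Wrist view: the upright paddle is at (404,175), with a neighbour on either side. It agrees with the unit at about (0.578,-0.033) and yaw 16.3°.

```bash
python3 -m handwheel '[[-0.36,0.072,0.104,0,-0.09],[-0.36,0,0,0,0],[-0.36,0,0,0,0]]'
cat > st.py <<'E'
from h import *
from scipy.spatial.transform import Rotation as R
import sys
U=np.array([np.cos(.2845),np.sin(.2845)])
def st():
    s=get_state();m=R.from_quat(s['orientation']).as_matrix();p=np.array(s['position'])
    d=p[:2]-[.578,-.033];f=np.array(s['ft_force'])
    print('t',round(s['time'],2),'p',p.round(4),'yaw',np.degrees(np.arctan2(m[1,0],m[0,0])).round(1),'ux',(d@U).round(4),'uy',(d@[-U[1],U[0]]).round(4),'tipz',(p[2]-.019).round(4),'Fu',(f[:2]@U).round(2),'F',f.round(2))
    return s,m,p
if __name__=="__main__":
    s,m,p=st()
    if len(sys.argv)>1:
        c=capture("wrist");cv2.imwrite(f"pics/{sys.argv[1]}.png",c["image"][:,:,::-1]);T=np.array(c["tool_from_camera"])
        for t in("lever_top","lever","unit"):
            for d in boxes_of("wrist",t)[:3]:
                q=m@(T@np.r_[d["at"],1])[:3]+p;e=q[:2]-[.578,-.033];print(t,round(d["p"],2),q.round(3),'ux,uy',(e@U).round(4),(e@[-U[1],U[0]]).round(4))
E
python3 st.py w2
```

```text
time: 2.58
position: [0.5767, -0.0401, 0.3112]
orientation: [0.991, 0.134, 0.003, 0.002]
ft_force: [-0.2, -0.3, 0.3]
opening: 0.0599
t 2.58 p [ 0.5767 -0.0401  0.3112] yaw 15.4 ux -0.0032 uy -0.0064 tipz 0.2922 Fu -0.29 F [-0.21 -0.31  0.3 ]
lever_top 0.87 [ 0.573 -0.026  0.193] ux,uy -0.0028 0.0081
lever 0.84 [0.599 0.058 0.163] ux,uy 0.0452 0.0815
lever 0.75 [ 0.638 -0.103  0.147] ux,uy 0.0379 -0.0844
lever 0.57 [ 0.571 -0.025  0.195] ux,uy -0.0046 0.0097
unit 0.66 [ 0.573 -0.027  0.099] ux,uy -0.0031 0.0076
```

View pics/w2.png

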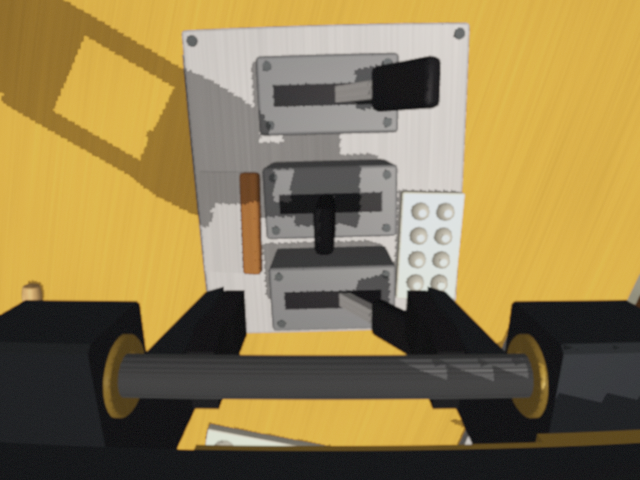

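Wrist view: the paddle at (325,225) is centred between the fingers, whose inner faces are at columns 245 and 408. Its long axis is square to the jaws. Descending around it.

```bash
python3 -m handwheel '[[-0.36,-0.004,0.016,-0.1,0.03],[-0.36,0,0,-0.08,0],[-0.36,0,0,-0.06,0],[-0.36,0,0,0,0],[-0.36,0,0,0,0]]'; python3 st.py
```

```text
time: 3.4
position: [0.5745, -0.0356, 0.1917]
orientation: [0.99, 0.139, 0.005, 0.003]
ft_force: [-0.4, -0.3, 0.4]
opening: 0.0604
t 3.4 p [ 0.5745 -0.0356  0.1917] yaw 16.0 ux -0.0041 uy -0.0015 tipz 0.1727 Fu -0.44 F [-0.37 -0.31  0.41]
```

```bash
python3 -m handwheel '[[-0.36,-0.017,-0.005,-0.008,0],[-0.36,-0.017,-0.005,-0.007,0],[-0.36,0,0,0,0]]'; python3 st.py; python3 -m handwheel '[[-0.36,-0.006,-0.002,0,0],[-0.36,-0.004,-0.0012,0,0]]'; python3 st.py; python3 -m handwheel '[[-0.36,-0.004,-0.0012,0,0],[-0.36,-0.004,-0.0012,0,0]]'; python3 st.py
```

```text
time: 3.78
position: [0.5578, -0.0418, 0.1872]
orientation: [0.99, 0.139, 0.008, 0.005]
ft_force: [0.3, -0.3, -0.2]
opening: 0.06
t 3.77 p [ 0.5578 -0.0418  0.1872] yaw 16.0 ux -0.0218 uy -0.0027 tipz 0.1682 Fu 0.18 F [ 0.26 -0.25 -0.23]
time: 4.03
position: [0.5529, -0.0435, 0.188]
orientation: [0.99, 0.139, 0.008, 0.005]
ft_force: [1.7, 0.5, -1.0]
opening: 0.0601
t 4.03 p [ 0.5529 -0.0435  0.188 ] yaw 16.0 ux -0.027 uy -0.0031 tipz 0.169 Fu 1.79 F [ 1.72  0.5  -1.04]
time: 4.28
position: [0.5493, -0.0446, 0.1881]
orientation: [0.99, 0.139, 0.009, 0.005]
ft_force: [2.3, 0.8, -1.9]
opening: 0.0602
t 4.28 p [ 0.5493 -0.0446  0.1881] yaw 16.0 ux -0.0308 uy -0.0031 tipz 0.1691 Fu 2.46 F [ 2.32  0.81 -1.94]
```

```bash
python3 -m handwheel '[[-0.36,-0.006,-0.0015,-0.0012,0],[-0.36,-0.006,-0.0015,-0.0012,0],[-0.36,-0.006,-0.0015,-0.0016,0]]'; python3 st.py; python3 -m handwheel '[[-0.36,-0.006,-0.0015,-0.0018,0],[-0.36,-0.006,-0.0015,-0.0018,0]]'; python3 st.py
```

```text
time: 4.65
position: [0.5418, -0.0469, 0.1873]
orientation: [0.99, 0.139, 0.012, 0.005]
ft_force: [4.6, 0.6, 1.0]
opening: 0.06
t 4.65 p [ 0.5418 -0.0469  0.1873] yaw 16.0 ux -0.0387 uy -0.0032 tipz 0.1683 Fu 4.62 F [4.64 0.6  0.98]
time: 4.9
position: [0.5361, -0.0486, 0.1863]
orientation: [0.99, 0.139, 0.013, 0.006]
ft_force: [4.0, 2.1, 2.6]
opening: 0.06
t 4.9 p [ 0.5361 -0.0486  0.1863] yaw 16.0 ux -0.0446 uy -0.0032 tipz 0.1673 Fu 4.43 F [3.99 2.13 2.62]
```

```bash
python3 -m handwheel '[[-0.36,-0.004,-0.0012,-0.002,0],[-0.36,-0.004,-0.0012,-0.002,0]]'; python3 st.py; python3 -m handwheel '[[-0.36,-0.004,-0.0012,-0.002,0]]'; python3 st.py;  python3 -m handwheel '[[-0.36,-0.004,-0.0012,-0.002,0]]'; python3 st.py
```

```text
time: 5.15
position: [0.5322, -0.0499, 0.185]
orientation: [0.99, 0.139, 0.013, 0.006]
ft_force: [2.0, 1.1, 5.4]
opening: 0.0602
t 5.15 p [ 0.5322 -0.0499  0.185 ] yaw 16.0 ux -0.0487 uy -0.0034 tipz 0.166 Fu 2.25 F [2.01 1.11 5.41]
time: 5.28
position: [0.5302, -0.0507, 0.1842]
orientation: [0.99, 0.139, 0.014, 0.006]
ft_force: [2.0, 1.3, 5.0]
opening: 0.0598
t 5.28 p [ 0.5302 -0.0507  0.1842] yaw 16.0 ux -0.0508 uy -0.0035 tipz 0.1652 Fu 2.32 F [2.04 1.28 4.98]
time: 5.4
position: [0.5284, -0.0513, 0.1835]
orientation: [0.99, 0.139, 0.014, 0.006]
ft_force: [4.3, 3.0, 7.1]
opening: 0.0597
t 5.4 p [ 0.5284 -0.0513  0.1835] yaw 16.0 ux -0.0528 uy -0.0036 tipz 0.1645 Fu 4.97 F [4.31 2.96 7.13]
```

```bash
python3 -m handwheel '[[-0.36,-0.004,-0.0012,0,0]]'; python3 st.py;  python3 -m handwheel '[[-0.36,-0.004,-0.0012,-0.0005,0]]'; python3 st.py
```

```text
time: 5.52
position: [0.527, -0.0516, 0.1835]
orientation: [0.99, 0.139, 0.015, 0.006]
ft_force: [9.3, 3.9, -2.1]
opening: 0.0597
t 5.53 p [ 0.527  -0.0516  0.1835] yaw 16.0 ux -0.0541 uy -0.0036 tipz 0.1645 Fu 10.05 F [ 9.33  3.9  -2.07]
time: 5.65
position: [0.5263, -0.0518, 0.1832]
orientation: [0.99, 0.139, 0.017, 0.006]
ft_force: [12.0, 4.2, -2.0]
opening: 0.0601
t 5.65 p [ 0.5263 -0.0518  0.1832] yaw 16.0 ux -0.0549 uy -0.0035 tipz 0.1642 Fu 12.73 F [12.04  4.18 -1.95]
```

The off stop is felt near -0.34 rad: the force climbs while travel stalls. Building the force up to about 15 N.

```bash
python3 -m handwheel '[[-0.36,-0.004,-0.0012,-0.0008,0]]'; python3 st.py;  python3 -m handwheel '[[-0.36,-0.003,-0.0009,-0.0008,0]]'; python3 st.py
```

```text
time: 5.78
position: [0.526, -0.0519, 0.1829]
orientation: [0.99, 0.139, 0.019, 0.006]
ft_force: [12.7, 5.0, 0.3]
opening: 0.0596
t 5.78 p [ 0.526  -0.0519  0.1829] yaw 16.0 ux -0.0552 uy -0.0036 tipz 0.1639 Fu 13.57 F [12.67  5.02  0.33]
time: 5.9
position: [0.526, -0.0519, 0.1827]
orientation: [0.99, 0.139, 0.022, 0.005]
ft_force: [10.1, 4.6, 1.0]
opening: 0.06
t 5.9 p [ 0.526  -0.0519  0.1827] yaw 16.0 ux -0.0552 uy -0.0036 tipz 0.1637 Fu 11.03 F [10.14  4.63  1.04]
```

```bash
python3 -m handwheel '[[-0.36,-0.0045,-0.0013,-0.0003,0],[-0.36,-0.0045,-0.0013,-0.0003,0]]'; python3 st.py; python3 -m handwheel '[[-0.36,-0.0045,-0.0013,-0.0003,0],[-0.36,-0.0045,-0.0013,-0.0003,0]]'; python3 st.py
```

```text
time: 6.15
position: [0.5254, -0.052, 0.1825]
orientation: [0.99, 0.139, 0.027, 0.005]
ft_force: [14.7, 4.0, -4.9]
opening: 0.06
t 6.15 p [ 0.5254 -0.052   0.1825] yaw 16.0 ux -0.0558 uy -0.0035 tipz 0.1635 Fu 15.22 F [14.69  3.99 -4.89]
time: 6.4
position: [0.5251, -0.0521, 0.1821]
orientation: [0.99, 0.138, 0.033, 0.005]
ft_force: [16.6, 4.8, -4.5]
opening: 0.0601
t 6.4 p [ 0.5251 -0.0521  0.1821] yaw 15.9 ux -0.0561 uy -0.0034 tipz 0.1631 Fu 17.32 F [16.63  4.83 -4.47]
```

```bash
python3 -m handwheel '[[-0.36,-0.0036,-0.001,-0.0008,0],[-0.36,-0.0036,-0.001,-0.0006,0]]'; python3 st.py; python3 -m handwheel '[[-0.36,-0.0036,-0.001,-0.0006,0],[-0.36,-0.0036,-0.001,-0.0006,0]]'; python3 st.py
```

```text
time: 6.65
position: [0.5251, -0.0521, 0.1817]
orientation: [0.99, 0.138, 0.038, 0.004]
ft_force: [12.2, 4.6, -0.6]
opening: 0.0601
t 6.65 p [ 0.5251 -0.0521  0.1817] yaw 15.9 ux -0.0561 uy -0.0034 tipz 0.1627 Fu 13.01 F [12.22  4.56 -0.58]
time: 6.9
position: [0.5249, -0.0521, 0.1815]
orientation: [0.99, 0.138, 0.042, 0.004]
ft_force: [12.6, 5.0, -1.3]
opening: 0.0601
t 6.9 p [ 0.5249 -0.0521  0.1815] yaw 15.9 ux -0.0563 uy -0.0034 tipz 0.1625 Fu 13.49 F [12.61  4.95 -1.32]
```

Pushing along the arc's tangent for another half second, to check this is the stop and not a friction jam.

```bash
python3 -m handwheel '[[-0.36,-0.0038,-0.0011,-0.0014,0],[-0.36,-0.0038,-0.0011,-0.0014,0]]'; python3 st.py; python3 -m handwheel '[[-0.36,-0.004,-0.0012,-0.0016,0],[-0.36,-0.004,-0.0012,-0.0016,0]]'; python3 st.py w3
```

```text
time: 7.15
position: [0.5248, -0.0521, 0.181]
orientation: [0.989, 0.138, 0.047, 0.004]
ft_force: [11.3, 6.1, 1.3]
opening: 0.0603
t 7.15 p [ 0.5248 -0.0521  0.181 ] yaw 15.9 ux -0.0564 uy -0.0034 tipz 0.162 Fu 12.57 F [11.32  6.05  1.34]
time: 7.4
position: [0.5247, -0.0522, 0.1807]
orientation: [0.989, 0.137, 0.053, 0.004]
ft_force: [12.0, 6.2, 0.4]
opening: 0.0601
t 7.4 p [ 0.5247 -0.0522  0.1807] yaw 15.9 ux -0.0566 uy -0.0034 tipz 0.1617 Fu 13.25 F [11.99  6.21  0.4 ]
lever_top 0.78 [ 0.544 -0.031  0.187] ux,uy -0.0321 0.0117
lever_top 0.29 [0.502 0.018 0.035] ux,uy -0.0584 0.0699
lever 0.94 [0.595 0.057 0.152] ux,uy 0.0415 0.0818
lever 0.84 [ 0.54  -0.031  0.184] ux,uy -0.0358 0.0126
unit 0.62 [ 0.56  -0.028  0.098] ux,uy -0.0158 0.0103
unit 0.22 [ 0.497 -0.074  0.037] ux,uy -0.0897 -0.0165
```

View pics/w3.png

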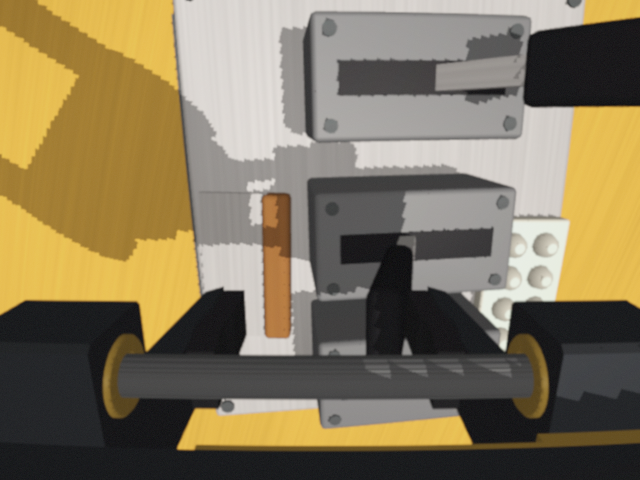

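The lever leans off between the jaws at (390,300). The neighbour in view, at (585,60), is still on. It held 11–17 N for about 1.75 s with the last part pushed along the tangent, so this is the stop. Now crossing over to the other finger for the throw.

```bash
python3 -m handwheel '[[-0.36,0.03,0.009,0,0],[-0.36,0.03,0.009,0,0],[-0.36,0.004,0.001,0,0]]'; python3 st.py; python3 -m handwheel '[[-0.36,0.006,0.0018,0.0015,0],[-0.36,0.006,0.0018,0.0015,0]]'; python3 st.py; python3 -m handwheel '[[-0.36,0.006,0.0018,0.0015,0],[-0.36,0.006,0.0018,0.0015,0]]'; python3 st.py
```

```text
time: 7.98
position: [0.5553, -0.0421, 0.1778]
orientation: [0.989, 0.137, 0.048, 0.003]
ft_force: [0.5, -0.4, -0.3]
opening: 0.0599
t 7.97 p [ 0.5553 -0.0421  0.1778] yaw 15.9 ux -0.0243 uy -0.0024 tipz 0.1588 Fu 0.34 F [ 0.47 -0.38 -0.31]
time: 8.22
position: [0.5606, -0.0401, 0.178]
orientation: [0.989, 0.137, 0.047, 0.003]
ft_force: [-0.1, -0.4, 0.4]
opening: 0.06
t 8.22 p [ 0.5606 -0.0401  0.178 ] yaw 15.9 ux -0.0187 uy -0.002 tipz 0.159 Fu -0.22 F [-0.11 -0.38  0.42]
time: 8.48
position: [0.5667, -0.0383, 0.1796]
orientation: [0.989, 0.137, 0.047, 0.003]
ft_force: [0.1, -0.6, 0.0]
opening: 0.0602
t 8.47 p [ 0.5667 -0.0383  0.1796] yaw 15.9 ux -0.0124 uy -0.0019 tipz 0.1606 Fu -0.06 F [ 0.12 -0.62  0.04]
```

```bash
python3 -m handwheel '[[-0.36,0.006,0.0018,0.002,0],[-0.36,0.006,0.0018,0.002,0]]'; python3 st.py; python3 -m handwheel '[[-0.36,0.006,0.0018,0.002,0],[-0.36,0.006,0.0018,0.002,0]]'; python3 st.py; python3 -m handwheel '[[-0.36,0.006,0.0018,0.002,0],[-0.36,0.006,0.0018,0.002,0]]'; python3 st.py
```

```text
time: 8.72
position: [0.5725, -0.0366, 0.1816]
orientation: [0.989, 0.137, 0.046, 0.003]
ft_force: [-3.1, -1.2, 0.9]
opening: 0.0597
t 8.72 p [ 0.5725 -0.0366  0.1816] yaw 15.9 ux -0.0063 uy -0.0019 tipz 0.1626 Fu -3.31 F [-3.1  -1.2   0.91]
time: 8.98
position: [0.5785, -0.0347, 0.1838]
orientation: [0.989, 0.137, 0.045, 0.003]
ft_force: [-2.1, -0.6, 0.3]
opening: 0.0601
t 8.97 p [ 0.5785 -0.0347  0.1838] yaw 15.9 ux 0.0 uy -0.0018 tipz 0.1648 Fu -2.14 F [-2.05 -0.62  0.27]
time: 9.22
position: [0.5847, -0.0328, 0.1857]
orientation: [0.989, 0.137, 0.045, 0.003]
ft_force: [-2.3, -0.7, -0.2]
opening: 0.06
t 9.22 p [ 0.5847 -0.0328  0.1857] yaw 15.9 ux 0.0065 uy -0.0017 tipz 0.1667 Fu -2.43 F [-2.33 -0.69 -0.16]
```

```bash
python3 -m handwheel '[[-0.36,0.007,0.002,0.001,0],[-0.36,0.007,0.002,0.001,0],[-0.36,0.007,0.002,0.0005,0]]'; python3 st.py; python3 -m handwheel '[[-0.36,0.007,0.002,0,0],[-0.36,0.007,0.002,0,0],[-0.36,0.007,0.002,-0.0005,0]]'; python3 st.py; python3 -m handwheel '[[-0.36,0.006,0.0018,-0.001,0],[-0.36,0.006,0.0018,-0.001,0]]'; python3 st.py
```

```text
time: 9.6
position: [0.5961, -0.0295, 0.1873]
orientation: [0.989, 0.137, 0.045, 0.002]
ft_force: [-2.7, -1.6, 2.0]
opening: 0.0599
t 9.6 p [ 0.5961 -0.0295  0.1873] yaw 15.9 ux 0.0183 uy -0.0017 tipz 0.1683 Fu -3.02 F [-2.69 -1.57  2.01]
time: 9.98
position: [0.6074, -0.0263, 0.1874]
orientation: [0.989, 0.137, 0.045, 0.003]
ft_force: [-2.1, -0.9, 1.4]
opening: 0.06
t 9.97 p [ 0.6074 -0.0263  0.1874] yaw 15.9 ux 0.0301 uy -0.0018 tipz 0.1684 Fu -2.28 F [-2.12 -0.88  1.44]
time: 10.22
position: [0.6141, -0.0244, 0.1864]
orientation: [0.989, 0.137, 0.046, 0.003]
ft_force: [-2.5, -0.4, 3.3]
opening: 0.0599
t 10.22 p [ 0.6141 -0.0244  0.1864] yaw 15.9 ux 0.037 uy -0.0019 tipz 0.1674 Fu -2.5 F [-2.48 -0.43  3.31]
```

```bash
python3 -m handwheel '[[-0.36,0.006,0.0018,-0.001,0],[-0.36,0.006,0.0018,-0.0012,0]]'; python3 st.py; python3 -m handwheel '[[-0.36,0.006,0.0018,-0.0014,0],[-0.36,0.006,0.0018,-0.0016,0]]'; python3 st.py; python3 -m handwheel '[[-0.36,0.006,0.0018,-0.002,0],[-0.36,0.006,0.0018,-0.002,0]]'; python3 st.py
```

```text
time: 10.48
position: [0.6207, -0.0225, 0.1854]
orientation: [0.989, 0.137, 0.046, 0.003]
ft_force: [-1.9, -0.1, 3.1]
opening: 0.06
t 10.47 p [ 0.6207 -0.0225  0.1854] yaw 15.9 ux 0.0439 uy -0.0019 tipz 0.1664 Fu -1.82 F [-1.87 -0.1   3.15]
time: 10.72
position: [0.6273, -0.0204, 0.184]
orientation: [0.989, 0.137, 0.046, 0.003]
ft_force: [-0.8, -0.4, 2.4]
opening: 0.0599
t 10.72 p [ 0.6273 -0.0204  0.184 ] yaw 15.9 ux 0.0509 uy -0.0018 tipz 0.165 Fu -0.84 F [-0.76 -0.4   2.42]
time: 10.98
position: [0.6339, -0.0185, 0.182]
orientation: [0.989, 0.137, 0.046, 0.003]
ft_force: [-1.7, 0.9, 1.5]
opening: 0.0602
t 10.97 p [ 0.6339 -0.0185  0.182 ] yaw 15.9 ux 0.0577 uy -0.0018 tipz 0.163 Fu -1.38 F [-1.69  0.87  1.55]
```

```bash
python3 -m handwheel '[[-0.36,0.005,0.0015,-0.002,0],[-0.36,0.005,0.0015,-0.0022,0]]'; python3 st.py; python3 -m handwheel '[[-0.36,0.004,0.0012,-0.0018,0],[-0.36,0.004,0.0012,-0.0018,0]]'; python3 st.py; python3 -m handwheel '[[-0.36,0.004,0.0012,-0.002,0],[-0.36,0.004,0.0012,-0.002,0]]'; python3 st.py
```

```text
time: 11.22
position: [0.6394, -0.0168, 0.1797]
orientation: [0.989, 0.137, 0.046, 0.003]
ft_force: [-1.0, 1.2, 2.9]
opening: 0.06
t 11.22 p [ 0.6394 -0.0168  0.1797] yaw 15.9 ux 0.0635 uy -0.0017 tipz 0.1607 Fu -0.63 F [-0.99  1.15  2.9 ]
time: 11.48
position: [0.6437, -0.0155, 0.1777]
orientation: [0.989, 0.137, 0.046, 0.003]
ft_force: [-0.7, -1.4, 2.7]
opening: 0.0598
t 11.47 p [ 0.6437 -0.0155  0.1777] yaw 15.9 ux 0.0679 uy -0.0016 tipz 0.1587 Fu -1.07 F [-0.71 -1.39  2.72]
time: 11.72
position: [0.6479, -0.0142, 0.1754]
orientation: [0.989, 0.137, 0.046, 0.003]
ft_force: [-1.5, -0.2, 1.9]
opening: 0.0598
t 11.72 p [ 0.6479 -0.0142  0.1754] yaw 15.9 ux 0.0723 uy -0.0016 tipz 0.1564 Fu -1.52 F [-1.53 -0.18  1.88]
```

```bash
python3 -m handwheel '[[-0.36,0.003,0.0009,-0.0015,0],[-0.36,0.003,0.0009,-0.0016,0]]'; python3 st.py; python3 -m handwheel '[[-0.36,0.003,0.0009,-0.0016,0]]'; python3 st.py; python3 -m handwheel '[[-0.36,0.003,0.0009,-0.0016,0]]'; python3 st.py w4
```

```text
time: 11.98
position: [0.6495, -0.0137, 0.1742]
orientation: [0.989, 0.138, 0.044, 0.003]
ft_force: [-11.0, -2.0, 14.1]
opening: 0.0604
t 11.97 p [ 0.6495 -0.0137  0.1742] yaw 15.9 ux 0.074 uy -0.0016 tipz 0.1552 Fu -11.13 F [-11.02  -1.97  14.06]
time: 12.1
position: [0.6496, -0.0137, 0.1742]
orientation: [0.99, 0.138, 0.042, 0.003]
ft_force: [-12.0, -1.5, 13.3]
opening: 0.0599
t 12.1 p [ 0.6496 -0.0137  0.1742] yaw 15.9 ux 0.0741 uy -0.0016 tipz 0.1552 Fu -11.98 F [-12.05  -1.47  13.27]
time: 12.22
position: [0.6496, -0.0137, 0.1741]
orientation: [0.99, 0.138, 0.04, 0.003]
ft_force: [-11.5, -1.8, 11.7]
opening: 0.0596
t 12.22 p [ 0.6496 -0.0137  0.1741] yaw 15.9 ux 0.0741 uy -0.0016 tipz 0.1551 Fu -11.5 F [-11.47  -1.76  11.74]
lever_top 0.95 [ 0.625 -0.009  0.161] ux,uy 0.0522 0.0099
lever 0.76 [ 0.625 -0.013  0.165] ux,uy 0.0505 0.0063
lever 0.61 [ 0.628 -0.098  0.124] ux,uy 0.0294 -0.0761
lever 0.57 [0.604 0.064 0.167] ux,uy 0.052 0.0857
unit 0.96 [ 0.584 -0.014  0.097] ux,uy 0.0116 0.0166
```

View pics/w4.png

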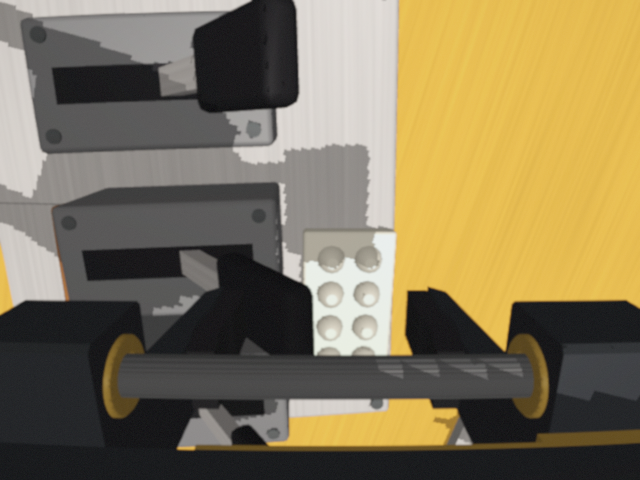

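The stop is felt at about 0.59 rad, with the middle lever level with its neighbour. Backing off and lifting clear.

```bash
python3 -m handwheel '[[-0.36,-0.014,-0.004,-0.001,0],[-0.36,-0.014,-0.004,0,0],[-0.36,0,0,0,0]]'; python3 st.py; python3 -m handwheel '[[-0.36,0,0,0.06,0],[-0.36,0,0,0.1,0],[-0.36,0,0,0.1,0],[-0.36,-0.05,-0.03,0.05,0],[-0.36,-0.03,0,0,0]]'; python3 -m handwheel '[[-0.36,0,0,0,0],[-0.36,0,0,0,0]]'; python3 st.py w5
python3 - <<'E'
from h import *
for n in("top","scene"):
    c=capture(n)
    for t in("lever","lever_top","scraper","mould_small","mould_large","jar"):
        for d in boxes_of(n,t)[:3]: print(n,t,round(d["p"],2),toworld(c,d["at"]).round(3))
E
```

```text
time: 12.8
position: [0.6352, -0.0179, 0.1732]
orientation: [0.99, 0.138, 0.041, 0.003]
ft_force: [0.2, -0.8, -0.2]
opening: 0.06
t 12.8 p [ 0.6352 -0.0179  0.1732] yaw 15.9 ux 0.0591 uy -0.0016 tipz 0.1542 Fu -0.07 F [ 0.17 -0.82 -0.24]
time: 13.42
position: [0.5939, -0.0327, 0.3301]
orientation: [0.99, 0.138, 0.04, 0.003]
ft_force: [-1.0, -0.3, -0.3]
opening: 0.0597
time: 13.68
position: [0.593, -0.0319, 0.3277]
orientation: [0.99, 0.138, 0.039, 0.002]
ft_force: [-0.7, -0.3, -0.1]
opening: 0.0598
t 13.68 p [ 0.593  -0.0319  0.3277] yaw 15.9 ux 0.0147 uy -0.0031 tipz 0.3087 Fu -0.73 F [-0.69 -0.26 -0.08]
lever_top 0.72 [ 0.622 -0.019  0.157] ux,uy 0.0466 0.0011
lever 0.69 [0.597 0.063 0.159] ux,uy 0.0447 0.0866
lever 0.69 [ 0.645 -0.097  0.158] ux,uy 0.046 -0.0805
lever 0.62 [ 0.621 -0.015  0.158] ux,uy 0.0465 0.0047
unit 0.66 [ 0.585 -0.022  0.097] ux,uy 0.0099 0.009
top lever 0.48 [0.612 0.067 0.174]
top lever 0.17 [ 0.561 -0.027  0.033]
top lever_top 0.41 [0.611 0.074 0.176]
top scraper 0.97 [ 0.501 -0.105  0.039]
top mould_large 0.92 [ 0.598 -0.436  0.015]
top jar 0.61 [ 0.377 -0.477  0.097]
scene lever 0.77 [0.606 0.05  0.159]
scene lever 0.68 [ 0.655 -0.11   0.158]
scene lever 0.49 [ 0.624 -0.036  0.156]
scene lever_top 0.73 [0.465 0.455 0.045]
scene lever_top 0.54 [ 0.628 -0.028  0.155]
scene scraper 0.93 [ 0.494 -0.094  0.039]
scene scraper 0.31 [0.466 0.456 0.046]
scene mould_small 0.82 [ 0.693 -0.068  0.043]
scene mould_large 0.52 [ 0.656 -0.108  0.16 ]
scene jar 0.96 [ 0.395 -0.493  0.066]
```

View pics/w5.png

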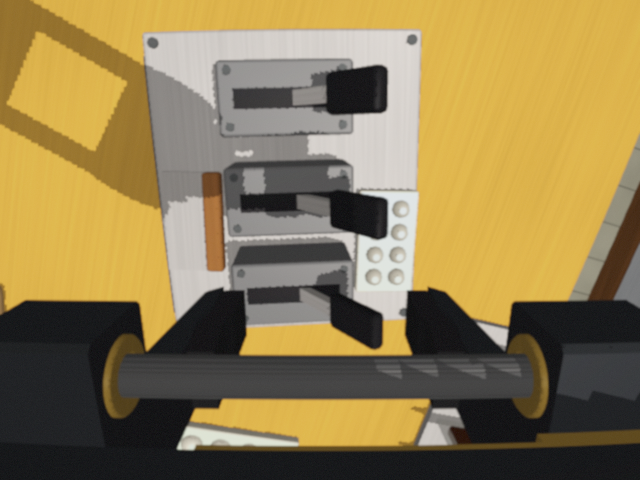

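All three paddles are aligned, ending at columns 386, 386 and 382. The reset lever's ux of 0.0466 matches its neighbours' 0.045 and 0.046, and the arm is clear of everything.

```bash
python3 -c "
from bench import *
print(max(map(abs,get_state()['dq'])));print(job_done())"
```

```text
0.0013998797568560179
the job is handed in; nothing more can be done
None
```

I reset the tripped middle lever and handed the job in at about 14 s; no verdict was reported.

- **Off press:** I pushed the lever towards the robot and felt the off stop at about -0.33 rad. I held it there for about 1.75 s at 11–18 N. The force varied around 15 N rather than sitting exactly on it.
- **Throw on:** The lever passed the hidden bar freely and reached the on stop at about 0.59 rad. The highest wrist force I read in either push was about 18 N. Forces were read only between moves, so a brief higher value would not show.
- **Final checks:** The last wrist view shows all three levers level. Their paddle offsets along the unit's x are 47 mm for the reset lever and 45 and 46 mm for the neighbours. The gripper was about 0.13 m above the levers, and the wrist force was near zero.
- **Surroundings:** The scraper and small mould read within about 2 mm of their start positions in the scene view. The top view put the scraper about 15 mm from its first reading, which the scene view contradicts. I did not re-measure the bowl, spatula or brush, and the arm did not go low near them.
- **Other disagreements:** The top camera missed the middle lever in the last check, with the arm overhead. The tool was left tilted about 5°, which came from the pressing.

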